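Wind the panel clamp closed with its hand crank

TASK

Fit the loose hand crank all the way down on the square shaft end of the panel clamp, then wind it clockwise by its knob, without straining the shaft or letting the crank ride up off the square, until the moving rail has pushed the display panel square against the stop bar and holds it snug. Stop as soon as you feel it bite, because the glass must not be squeezed hard. Move rail and panel only by cranking, leave the other things on the bench alone, and let go with the crank still fully on the shaft.

Things in the scene. Friction and masses are not known exactly. Their poses are not given: they have to be found in the camera images.
- clamp: The panel clamp, fixed: aluminium bed 210 mm (x) by 250 mm (y), its top 50 mm above the bench; a grey gearbox (68 x 66 mm, 82 mm tall) beyond the bed's -y end carries the shaft at y = -168 mm. Origin on the bench under the bed's middle. x runs along rail and stop bar, y is the way the rail closes. A lead screw under the bed drives the rail.
- shaft: Square steel shaft end standing up from the gearbox, 14 mm across flats (sides along x and y), 22 mm tall, the top 5 mm tapering to 9 mm. Origin on its axis, on the collar (31 mm across, 88 mm above the bench) where the crank's hub comes to rest. Turns with the crank: clockwise seen from above closes the rail 25 mm per turn, 2.5 to 3.6 turns in all; it stays where left.
- crank: Loose steel hand crank, 0.26 kg, standing hub down. Origin at the centre of the hub's underside, x along the arm to the knob. Hub 28 mm square, 38 mm tall; in its underside a square socket 15.5 mm wide, 23.5 mm deep, mouth bevelled 2 mm, sides along x and y: fits in any of four quarter turns. Arm 16 mm wide, 14 to 22 mm up. Seated, its origin meets the shaft's.
- knob: Black upright knob at the end of the crank's arm, 20 mm diameter, 46 mm tall, spinning freely about its own axis. Origin at the centre of its underside, 50 mm from the hub's axis and 24 mm above the hub's underside. Winding takes about 2 N at the knob; once the panel is pinched, about 0.8 N more for each 10 N on the panel, rising steeply.
- rail: The moving rail, an aluminium bar 170 mm (x) by 20 mm (y) by 16 mm tall lying across the bed. Origin at the centre of its underside, at bed height; its clamping face, a thin hard-rubber facing, is at y = +10 mm and gives only about 0.5 mm per 20 N. Moves along +y of the clamp as the crank turns clockwise, at most 108 mm.
- stop: The fixed stop bar across the far end of the bed, parallel to the rail, 170 x 24 x 16 mm, with two dark thumb screws. Origin at the centre of its underside. Along its panel side (-y) it carries a locked steel facing strip, 9 mm tall, that stands 2 to 10 mm proud of the bar (face at y = -14 to -22 mm), shimmed differently for each job; bar and strip do not yield.
- panel: The display panel, a metal-framed module with black glass, 106 mm (x) by 66 mm (y) by 6 mm thick, about 0.15 kg, lying loose and a little crooked on the bed between rail and stop bar. Origin at the centre of its underside, z up.
- solvent_bottle: Bystander: clear capped bottle, 56 mm diameter, 155 mm tall. Origin at its base.
- screwdriver: Bystander: screwdriver with black handle, 170 mm long, lying in front of the clamp.
- loupe: Bystander: black eye loupe, 42 mm diameter, 32 mm tall. Origin at its base.
- t_wrench: Bystander: T-handled key lying flat, 150 mm long, crossbar 80 mm.
- lifter: Bystander: black rubber suction lifter standing on its cup, 52 mm diameter, 78 mm tall.
- tape_roll: Bystander: roll of amber tape lying flat, 84 mm diameter, 19 mm tall. Origin at its base.
- brush_esd: Bystander: small flat brush with black handle, 135 mm long, lying flat.
There are look-alikes about, which are no part of the job. Of the things that look like the panel, the larger one is meant. Of the things that look like the crank, the larger one is meant.

How it is judged:
By the outcome, as a careful person would: the job done as asked, in the order asked, and still so for the second after the job is handed in, with the robot touching nothing.
It also fails if it takes over 72 s, if anything falls off the work surface, if the arm or the gripper's body presses on something with over 40 N, if the wrist force passes 120 N, or if a joint passes its speed limit or range.

ROBOT

A 6-joint arm with a two-finger parallel gripper is mounted at the origin on the work surface. World frame = base frame: x ahead of the robot, y to its left, z up, the work surface at z = 0. Lengths are in m, angles in degrees, forces in N, time in s.
With the tool pointing down it reaches from about 0.4 to 0.825 m from the base axis. Payload 7 kg.
Tool frame: the origin (TCP) lies between the finger pads; the fingertips stand 22 mm ahead of it and the grasp point (between the pads) lies 3 mm ahead of it; z points along the fingers, y is the line along which they close (so a half turn about z gives the same grasp; the last joint's range is limited). The gripper opens to 88 mm and grips with 3 to 60 N. Pads are 19 mm wide; open, the fingers measure 130 mm over their backs; the gripper's body (78 mm by 193 mm) begins 47 mm behind the grasp point.
Start: joints at [86.866, 20.546, 0.682, 0, -70.136, -16.507], TCP at [0.227, 0.636, 0.215] pointing down, gripper open.
Joint ranges: [-176.03, 176.03], [-82.01, 121.73], [-58.28, 71.71], [-173.87, 95.51], [-174.79, -0.11], [-173.66, 173.66]. Speed limits (degrees/s): [136.94, 136.94, 172.46, 180, 180, 180].

INTERFACE

Orientations are given as [roll, pitch, yaw] about the fixed x, y, z axes, in that order (R = Rz(yaw) Ry(pitch) Rx(roll)).
In Python, from plant import ctrl gives the robot as it stands.
- The arm moves only by the tool apply_moves, never from a script. Its argument "targets" is a list of rows, each an object with "travel": the shift along the tool's x, y, z in mm, a list of three; "roll": the turn about the tool's z in degrees; "jaw": the finger opening in mm, from 0 to 87.6. In form: [{"travel": [tx, ty, tz], "roll": roll, "jaw": jaw}, ...]. A call has 1 to 10 rows; each row shifts and turns the commanded pose from where the row before left it, along the tool's axes as they then stand; what a row does not reach is not made up. A row lasts 1/10 s, in which the tool goes at most 50 mm and 8.59 degrees, less where a joint would pass 70% of its speed; a pose out of reach is approached as far as the arm can. A call with a gripper value outside its range is refused whole. The fingers move at their own pace and stop on an object; the grip force is fixed at half the most. Time passes only in rows, so rows that do not move let the fingers close. It gives the time, the measured TCP pose, the force, the opening and the grip force at its end, in the units of the state.
- ctrl.get_obs(): the state, without advancing time (a new reading comes with each control period).
- ctrl.snapshot(name): name is "scene" or "top" or "wrist"; returns the picture (400x640x3 uint8, red, green, blue); there is no depth.
- ctrl.calibration(name): a dict with "K" (3x3 intrinsics, pixels), "extrinsics" (4x4, takes a point from camera to world coordinates); the wrist camera has in their place "hand_eye" (4x4, takes a point from camera to tool coordinates, whose origin is the TCP and whose axes are the flange's). Camera axes: x right, y down, z forward; pixel columns grow to the right and rows downward; lengths in m; the calibration is good to about 2 mm. A picture is of the moment at which its call begins: read the wrist's pose just before it. calibration takes no time and is no camera call.
- ctrl.close_job(): hands the job in; it is judged then, once.
The state is a dict: "clock": time; "joint_pos": joint angles; "qvel": joint speeds; "tau": joint torques, N m; "tool_pos": TCP position; "orientation": TCP orientation; "force": force on the tool from outside, world axes, zero at the start; "moment": the same for the moment, N m; "opening": finger opening in m; "gripper_force": force on a finger pad.
Only numpy, scipy, OpenCV 4.12 (cv2) and the standard library are available. Lean on these libraries where they do the work, as an engineer would, in place of code of your own. Each camera call takes 0.05 s, during which the arm holds its last target. There are 200 camera calls.

## Working session

There is one attempt and no reset: what is moved stays moved. The work goes in short steps, Python scripts to look and compute and a tool call to move; the robot and the scene stay as the last step left them, time stands still between calls to the robot, and variables do not carry over. Pictures are saved under pics/ and viewed, at most 10 in all, crops included, and the job is handed in when it is done.

Besides the shell and the picture viewer there is one more tool, called after "Request:" as name(argument=value, ...) on one line, values as JSON. apply_moves: Moves the arm, as the interface text tells. Its arguments: {"type":"object","properties":{"targets":{"type":"array","items":{"type":"object","properties":{"travel":{"type":"array","items":{"type":"number"}},"roll":{"type":"number"},"jaw":{"type":"number"}}}}},"required":["targets"]}

```bash
mkdir -p pics; python3 - <<'E'
from plant import ctrl
import cv2,numpy as np
print(ctrl.get_obs())
for n in("scene","top"):
    im=ctrl.snapshot(n); cv2.imwrite(f"pics/{n}0.png",im[:,:,::-1])
    c=ctrl.calibration(n); print(n,c["K"],c["extrinsics"])
print(ctrl.calibration("wrist"))
E
```

```text
{'clock': 0.0, 'joint_pos': array([ 8.68641707e+01,  2.05923309e+01,  6.33796430e-01, -2.08905093e-02,
       -7.01347031e+01, -1.65049068e+01]), 'qvel': array([-0.01762151,  0.00670827, -0.08922562,  0.05844192,  0.00136821,
       -0.05099267]), 'tau': array([ 2.71109166e-03, -5.82714236e+01,  2.93059194e+01,  6.99727759e+00,
        6.92254049e-03, -1.33643566e-04]), 'tool_pos': array([0.22675541, 0.63523752, 0.21391033]), 'orientation': array([ 1.79905025e+02, -7.66216082e-03, -1.96478445e+01]), 'force': array([-0.39690652,  0.17269414,  0.13087544]), 'moment': array([0.03756761, 0.03873902, 0.03018206]), 'gripper_force': 0.0, 'opening': 0.08754968749506349}
scene [[416.7102182   0.        317.3698563]
 [  0.        416.7102182 204.2437843]
 [  0.          0.          1.       ]] [[ 0.75619496  0.42394698 -0.49843569  1.08127612]
 [ 0.65423004 -0.50421037  0.56369758 -0.64709626]
 [-0.01233857 -0.75235687 -0.65864019  0.77279856]
 [ 0.          0.          0.          1.        ]]
top [[500.90095983   0.         313.92827643]
 [  0.         500.90095983 197.01600499]
 [  0.           0.           1.        ]] [[-0.02288873 -0.98523439  0.16967409  0.33008141]
 [-0.99956086  0.02574766  0.0146681  -0.05968271]
 [-0.01882023 -0.16926384 -0.98539106  1.39605836]
 [ 0.          0.          0.          1.        ]]
{'K': array([[335.84506422,   0.        , 313.6660517 ],
       [  0.        , 335.84506422, 193.95065919],
       [  0.        ,   0.        ,   1.        ]]), 'hand_eye': array([[-9.13408617e-04, -9.54472040e-01, -2.98298995e-01,
         8.08351984e-02],
       [ 9.99999534e-01, -9.64908625e-04,  2.53775983e-05,
        -1.48899989e-04],
       [-3.12053481e-04, -2.98298833e-01,  9.54472477e-01,
        -1.69730711e-01],
       [ 0.00000000e+00,  0.00000000e+00,  0.00000000e+00,
         1.00000000e+00]])}
```

View pics/top0.png

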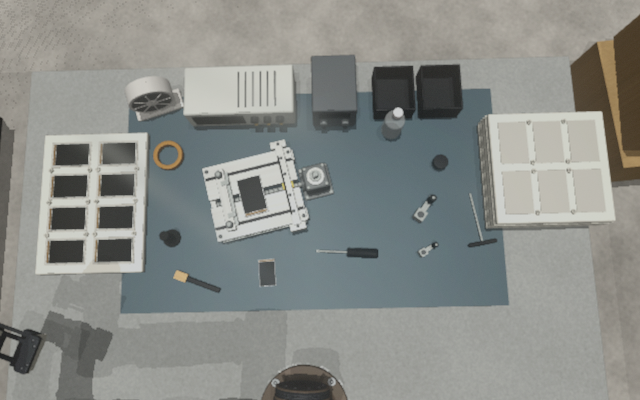

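View pics/scene0.png

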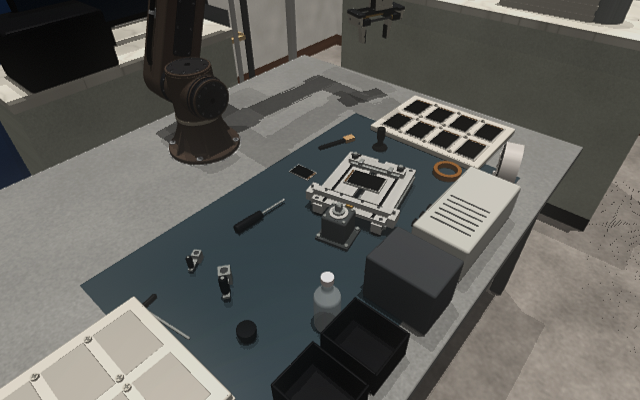

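The top view shows the shaft at about (316,177), the large crank with its hub at (421,215) and knob at (432,199), and the small look-alike at (425,252). The rail is the bar on the right next to the gearbox, and the stop is on the left. The scene view agrees: shaft at (339,211), large crank at (224,270–295).

```bash
cat > h.py <<'E'
from plant import ctrl
import cv2,numpy as np
from scipy.spatial.transform import Rotation as Ro
def tcp():
    o=ctrl.get_obs(); T=np.eye(4); T[:3,:3]=Ro.from_euler('xyz',o['orientation'],degrees=True).as_matrix(); T[:3,3]=o['tool_pos']; return T
def cam(n):
    c=ctrl.calibration(n); return c['K'],(c['extrinsics'] if n!='wrist' else tcp()@c['hand_eye'])
def px2w(K,E,uv,z):
    uv=np.atleast_2d(np.array(uv,float)); d=np.c_[(uv-K[:2,2])/K[0,0],np.ones(len(uv))]@E[:3,:3].T
    return E[:3,3]+d*((z-E[2,3])/d[:,2])[:,None]
def w2px(K,E,p):
    q=(np.atleast_2d(p)-E[:3,3])@E[:3,:3]; return q[:,:2]/q[:,2:]*K[0,0]+K[:2,2]
def save(n,f,crop=None,s=1):
    im=ctrl.snapshot(n)[:,:,::-1].copy(); cv2.imwrite(f'pics/{f}_full.png',im)
    if crop: x,y,w,h=crop; im=im[y:y+h,x:x+w]
    cv2.imwrite(f'pics/{f}.png',cv2.resize(im,None,fx=s,fy=s,interpolation=cv2.INTER_CUBIC)); return im
E
python3 - <<'E'
from h import *
K,E=cam('top')
for n,uv,z in[('shaft',(316,177),.11),('hub',(421,214),.038),('knob',(433,198),.07),('small',(422,253),.03),('bottle',(397,112),.155)]:print(n,px2w(K,E,uv,z).round(3))
T=tcp();print(T.round(3))
K,E=cam('scene')
for n,uv,z in[('shaft',(339,209),.11),('hub',(224,270),.038)]:print(n,px2w(K,E,uv,z).round(3))
im=cv2.imread('pics/top0.png')[130:290,190:460];cv2.imwrite('pics/c.png',cv2.resize(im,None,fx=2.9,fy=2.9,interpolation=cv2.INTER_CUBIC))
E
```

```text
shaft [[ 0.605 -0.047  0.11 ]]
hub [[ 0.509 -0.33   0.038]]
knob [[ 0.547 -0.358  0.07 ]]
small [[ 0.404 -0.328  0.03 ]]
bottle [[ 0.761 -0.261  0.155]]
[[ 0.942 -0.336 -0.     0.227]
 [-0.336 -0.942 -0.001  0.635]
 [ 0.     0.001 -1.     0.214]
 [ 0.     0.     0.     1.   ]]
shaft [[ 0.63 -0.06  0.11]]
hub [[ 0.511 -0.327  0.038]]
```

View pics/c.png

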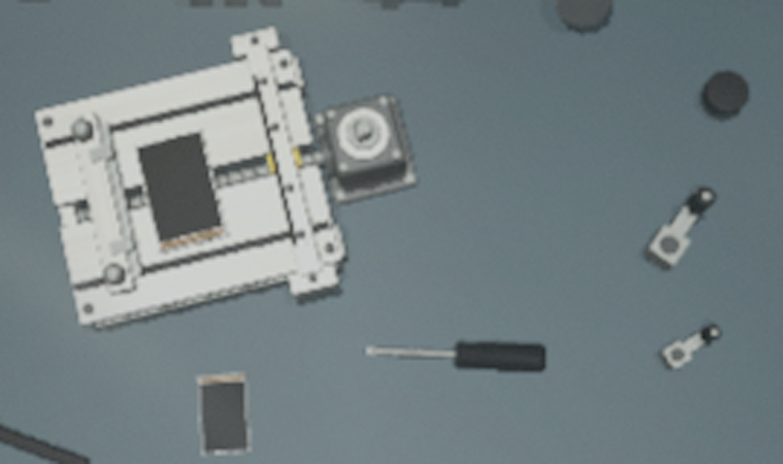

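The crop gives a clamp yaw of about +13° and a crank yaw of about −37°. I'll go above the shaft first for a close look, then to the crank.

Request:
apply_moves(targets=[{"travel":[29,26,-2],"roll":0,"jaw":87},{"travel":[29,26,-2],"roll":0,"jaw":87},{"travel":[29,26,-2],"roll":0,"jaw":87},{"travel":[29,26,-2],"roll":0,"jaw":87},{"travel":[29,26,-2],"roll":0,"jaw":87},{"travel":[29,26,-2],"roll":0,"jaw":87},{"travel":[29,26,-2],"roll":0,"jaw":87},{"travel":[29,26,-2],"roll":0,"jaw":87},{"travel":[29,26,-2],"roll":0,"jaw":87},{"travel":[29,26,-2],"roll":0,"jaw":87}])

```text
clock: 1.1
tool_pos: [0.4129, 0.2917, 0.2348]
orientation: [180.0, 0.0, -19.6]
force: [0.3, 1.4, 0.2]
opening: 0.0866
gripper_force: 0.0
```

Request:
apply_moves(targets=[{"travel":[29,26,-2],"roll":0,"jaw":87},{"travel":[29,26,-2],"roll":0,"jaw":87},{"travel":[29,26,-2],"roll":0,"jaw":87},{"travel":[29,26,-2],"roll":0,"jaw":87},{"travel":[29,26,-2],"roll":0,"jaw":87},{"travel":[29,26,-2],"roll":0,"jaw":87},{"travel":[29,26,-2],"roll":0,"jaw":87},{"travel":[29,26,-2],"roll":0,"jaw":87},{"travel":[29,26,-2],"roll":0,"jaw":87},{"travel":[0,0,0],"roll":0,"jaw":87}])

```text
clock: 2.1
tool_pos: [0.581, -0.0182, 0.2521]
orientation: [179.9, 0.0, -19.9]
force: [-0.1, 0.8, -0.5]
opening: 0.0867
gripper_force: 0.0
```

```bash
python3 - <<'E'
from h import *
print(tcp().round(4),ctrl.get_obs()['joint_pos'].round(1))
K,E=cam('wrist');print(w2px(K,E,[.61,-.05,.11]))
save('wrist','w1')
E
```

```text
[[ 9.406e-01 -3.396e-01 -1.200e-03  5.810e-01]
 [-3.396e-01 -9.406e-01 -1.000e-03 -1.820e-02]
 [-8.000e-04  1.300e-03 -1.000e+00  2.521e-01]
 [ 0.000e+00  0.000e+00  0.000e+00  1.000e+00]] [ 17.5  10.5  -8.2   0.  -71.4  52.6]
[[335.23317261 137.28271732]]
```

View pics/w1.png

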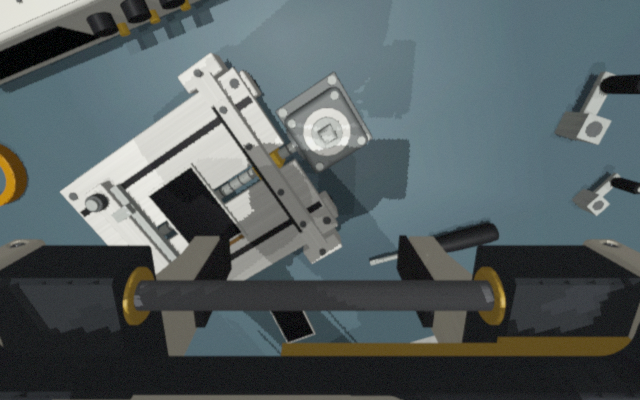

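The wrist view shows the shaft top near (327,131) on its collar, with the rail and panel on the left and the crank at the right edge, hub about (594,129). I'll measure the shaft on an enlarged crop.

```bash
python3 - <<'E'
from h import *
K,E=cam('wrist')
im=cv2.imread('pics/w1_full.png')[80:180,270:380]
cv2.imwrite('pics/w1s.png',cv2.resize(im,None,fx=6,fy=6,interpolation=cv2.INTER_CUBIC))
for n,uv,z in[('shaft',(327,131),.11),('hub',(594,129),.038)]:print(n,px2w(K,E,uv,z).round(4))
E
```

```text
shaft [[ 0.6172 -0.0432  0.11  ]]
hub [[ 0.5075 -0.3274  0.038 ]]
```

View pics/w1s.png

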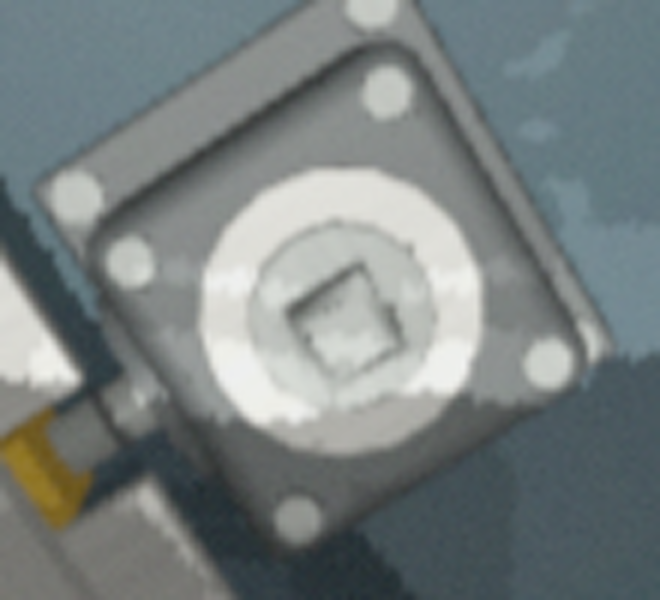

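The shaft square is centred at about crop (344,316), i.e. (327,132.7), on the inner collar ring. It is roughly aligned with the gearbox, with edges at −32° and 58.5° in the image.

```bash
python3 - <<'E'
from h import *
K,E=cam('wrist')
f=lambda p:(270+p[0]/6,80+p[1]/6)
print('collar',px2w(K,E,f((342,316)),.088).round(4),'ring',px2w(K,E,f((341,310)),.086).round(4))
def ang(a,b,z):
    p=px2w(K,E,[f(a),f(b)],z);d=p[1]-p[0];return np.degrees(np.arctan2(d[1],d[0]))%90
print([round(ang(*x),1) for x in[((40,185),(330,10),.0),((420,10),(600,320),.0),((285,312),(360,262),.1),((360,262),(408,340),.1),((348,378),(405,345),.1),((285,312),(348,378),.1),((130,262),(298,520),.082),((387,93),(550,363),.082),((298,520),(550,363),.082)]])
top=cam('top');print(px2w(*top,(315.7,175.3),.11))
E
```

```text
collar [[ 0.6128 -0.0426  0.088 ]] ring [[ 0.6136 -0.0428  0.086 ]]
[np.float64(10.0), np.float64(12.5), np.float64(13.6), np.float64(12.7), np.float64(10.4), np.float64(24.1), np.float64(12.8), np.float64(13.0), np.float64(12.7)]
[[ 0.60922834 -0.04651298  0.11      ]]
```

Request:
apply_moves(targets=[{"travel":[4.6,39.5,7],"roll":0,"jaw":87},{"travel":[4.6,39.5,7],"roll":0,"jaw":87},{"travel":[4.6,39.5,7],"roll":0,"jaw":87},{"travel":[4.6,39.5,7],"roll":0,"jaw":87},{"travel":[4.6,39.5,7],"roll":0,"jaw":87},{"travel":[4.6,39.5,7],"roll":0,"jaw":87},{"travel":[4.6,39.5,7],"roll":0,"jaw":87},{"travel":[4.6,39.5,7],"roll":8.5,"jaw":87},{"travel":[0,0,0],"roll":8.5,"jaw":87},{"travel":[0,0,0],"roll":0,"jaw":87}])

```text
clock: 3.15
tool_pos: [0.5075, -0.3248, 0.1962]
orientation: [180.0, 0.1, -36.9]
force: [0.2, -0.1, -0.7]
opening: 0.0869
gripper_force: 0.0
```

```bash
python3 - <<'E'
from h import *
print(tcp().round(4),ctrl.get_obs()['orientation'])
K,E=cam('wrist');p=w2px(K,E,[.508,-.328,.038])[0];print(p)
x,y=int(p[0])-100,max(0,int(p[1])-100);print(x,y)
save('wrist','w2',(x,y,200,150),4)
E
```

```text
[[ 8.002e-01 -5.998e-01 -1.200e-03  5.075e-01]
 [-5.998e-01 -8.002e-01  6.000e-04 -3.248e-01]
 [-1.300e-03  2.000e-04 -1.000e+00  1.962e-01]
 [ 0.000e+00  0.000e+00  0.000e+00  1.000e+00]] [ 1.79986369e+02  7.37717979e-02 -3.68550049e+01]
[315.96743954 170.93782497]
215 70
```

View pics/w2.png

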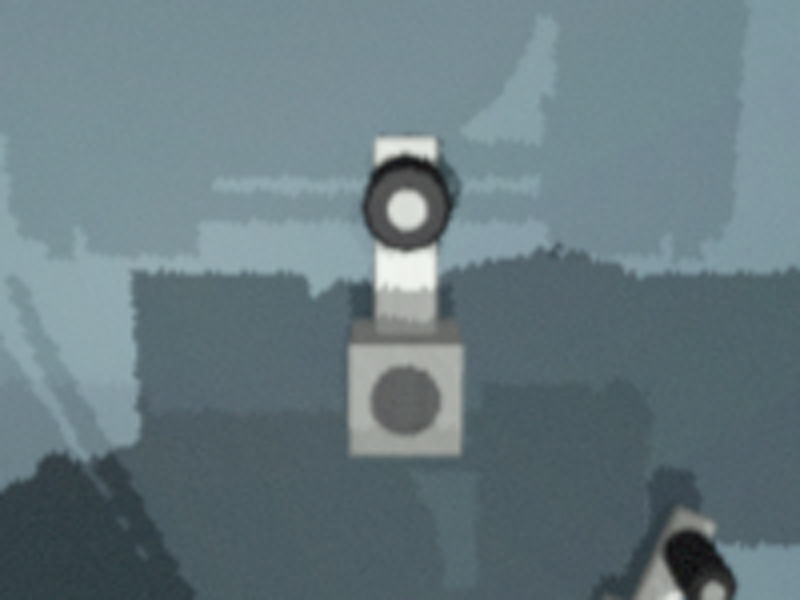

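The crank is well lined up with the tool. The hub top centre is at crop (406,400), i.e. (316.5,170), and the knob top is at (407,209). The small crank is at lower right, clear of a 50 mm jaw.

```bash
python3 - <<'E'
from h import *
K,E=cam('wrist');T=tcp()
f=lambda p:(215+p[0]/4,70+p[1]/4)
g=lambda p,z:((px2w(K,E,f(p),z)-T[:3,3])@T[:3,:3]*1e3).round(1)
print('hub',g((406,400),.038),g((407,209),.07),g((700,560),.04))
print(px2w(K,E,f((406,400)),.038))
a=px2w(K,E,[f((348,345)),f((348,456)),f((463,345)),f((463,456))],.038);print(np.linalg.norm(a[0]-a[1]),np.linalg.norm(a[0]-a[2]))
E
```

```text
hub [[  3.4   2.8 158.6]] [[ 53.3   2.7 126.6]] [[-38.6  78.8 156.6]]
[[ 0.50898535 -0.32839815  0.038     ]]
0.02850875603805169 0.02844678657970518
```

Request:
apply_moves(targets=[{"travel":[3.4,2.8,20],"roll":0,"jaw":52},{"travel":[0,0,40],"roll":0,"jaw":52},{"travel":[0,0,40],"roll":0,"jaw":52},{"travel":[0,0,35],"roll":0,"jaw":52},{"travel":[0,0,20],"roll":0,"jaw":52},{"travel":[0,0,8],"roll":0,"jaw":52},{"travel":[0,0,0],"roll":0,"jaw":40},{"travel":[0,0,0],"roll":0,"jaw":24},{"travel":[0,0,0],"roll":0,"jaw":24},{"travel":[0,0,0],"roll":0,"jaw":24}])

```text
clock: 4.2
tool_pos: [0.5101, -0.3292, 0.0352]
orientation: [-180.0, -0.1, -36.6]
force: [-1.1, 0.3, 1.4]
opening: 0.0266
gripper_force: 0.0
```

Request:
apply_moves(targets=[{"travel":[0,0,0],"roll":0,"jaw":24},{"travel":[0,0,0],"roll":0,"jaw":24}])

```text
clock: 4.4
tool_pos: [0.5094, -0.3292, 0.0344]
orientation: [-180.0, -0.0, -36.6]
force: [0.1, 0.3, 0.5]
opening: 0.0243
gripper_force: 0.0
```

```bash
python3 - <<'E'
from h import *
o=ctrl.get_obs();print(o['opening'],o['gripper_force'],o['force'])
save('wrist','w3')
E
```

```text
0.0242638297065132 0.0 [0.12332626 0.32949913 0.53534765]
```

View pics/w3.png

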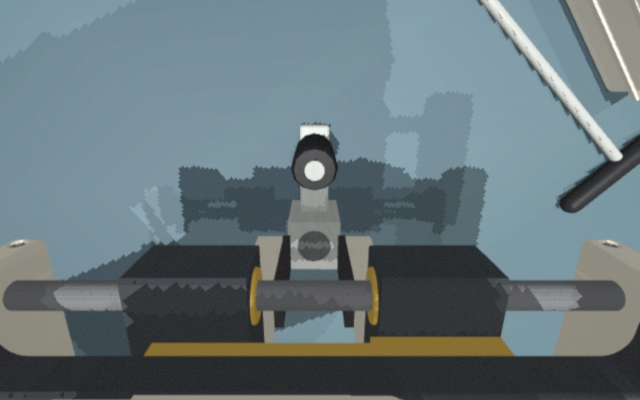

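The hub (hole at (314,246)) sits centred between the fingers, with a little gap still showing on each side. I'll close further.

Request:
apply_moves(targets=[{"travel":[0,0,0],"roll":0,"jaw":14},{"travel":[0,0,0],"roll":0,"jaw":14},{"travel":[0,0,0],"roll":0,"jaw":14}])

```text
clock: 4.75
tool_pos: [0.5092, -0.329, 0.0338]
orientation: [180.0, 0.0, -36.6]
force: [0.7, 0.1, -0.0]
opening: 0.0149
gripper_force: 0.0
```

```bash
python3 - <<'E'
from h import *
o=ctrl.get_obs();print(o['opening'],o['gripper_force'],o['force'],o['tool_pos'])
save('wrist','w4')
E
```

```text
0.01488479994430426 0.0 [ 0.68135214  0.09350643 -0.04832171] [ 0.50923519 -0.32904434  0.03380071]
```

View pics/w4.png

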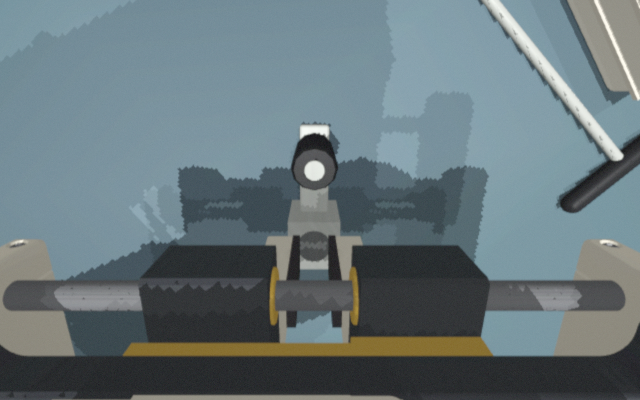

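The fingers close with no contact. The pad spacing puts the fingertips about 170 mm from the camera, while the hub top is at about 188 mm. So the real tips stand about 36 mm further back than documented, roughly 14 mm behind the reported TCP. I'll open and go down another 30 mm while watching the force.

Request:
apply_moves(targets=[{"travel":[0,0,0],"roll":0,"jaw":52},{"travel":[0,0,0],"roll":0,"jaw":52},{"travel":[0,0,0],"roll":0,"jaw":52},{"travel":[0,0,0],"roll":0,"jaw":52},{"travel":[0,0,4],"roll":0,"jaw":52},{"travel":[0,0,6],"roll":0,"jaw":52},{"travel":[0,0,5],"roll":0,"jaw":52},{"travel":[0,0,0],"roll":0,"jaw":52}])

```text
clock: 5.6
tool_pos: [0.5086, -0.3288, 0.0177]
orientation: [180.0, 0.1, -36.7]
force: [0.4, 0.3, 0.6]
opening: 0.0518
gripper_force: 0.0
```

Request:
apply_moves(targets=[{"travel":[0,0,5],"roll":0,"jaw":52},{"travel":[0,0,5],"roll":0,"jaw":52},{"travel":[0,0,5],"roll":0,"jaw":52},{"travel":[0,0,0],"roll":0,"jaw":52}])

```text
clock: 6.0
tool_pos: [0.5087, -0.3288, 0.0029]
orientation: [180.0, 0.1, -36.7]
force: [-0.1, -0.2, -0.3]
opening: 0.0522
gripper_force: 0.0
```

Request:
apply_moves(targets=[{"travel":[0,0,0],"roll":0,"jaw":38},{"travel":[0,0,0],"roll":0,"jaw":24},{"travel":[0,0,0],"roll":0,"jaw":20},{"travel":[0,0,0],"roll":0,"jaw":20},{"travel":[0,0,0],"roll":0,"jaw":20}])

```text
clock: 6.5
tool_pos: [0.5094, -0.3291, 0.0041]
orientation: [-180.0, -0.0, -36.6]
force: [0.4, -0.4, 1.4]
opening: 0.0277
gripper_force: 30.0
```

Gripped: 27.7 mm opening, 30 N. Next: lift, carry to the shaft and turn to the clamp's yaw.

Request:
apply_moves(targets=[{"travel":[0,0,-10],"roll":0,"jaw":20},{"travel":[0,0,-30],"roll":0,"jaw":20},{"travel":[0,0,-40],"roll":0,"jaw":20},{"travel":[0,0,-40],"roll":0,"jaw":20},{"travel":[-5,-17,-15],"roll":0,"jaw":20},{"travel":[-10,-35,0],"roll":0,"jaw":20},{"travel":[-10,-35,0],"roll":0,"jaw":20},{"travel":[-10,-35,0],"roll":0,"jaw":20},{"travel":[-10,-35,0],"roll":0,"jaw":20},{"travel":[-10,-35,0],"roll":0,"jaw":20}])

```text
clock: 7.5
tool_pos: [0.5796, -0.1407, 0.1393]
orientation: [-180.0, 0.0, -36.7]
force: [0.2, -1.6, -2.0]
opening: 0.028
gripper_force: 30.0
```

Request:
apply_moves(targets=[{"travel":[-10,-35,0],"roll":0,"jaw":20},{"travel":[-10,-35,0],"roll":0,"jaw":20},{"travel":[-10,-25,0],"roll":0,"jaw":20},{"travel":[0,0,0],"roll":-8.25,"jaw":20},{"travel":[0,0,0],"roll":-8.25,"jaw":20},{"travel":[0,0,0],"roll":-8.25,"jaw":20},{"travel":[0,0,0],"roll":-8.25,"jaw":20},{"travel":[0,0,0],"roll":-8.25,"jaw":20},{"travel":[0,0,0],"roll":-8.25,"jaw":20},{"travel":[0,0,0],"roll":0,"jaw":20}])

```text
clock: 8.5
tool_pos: [0.6119, -0.048, 0.1391]
orientation: [-180.0, 0.0, 13.0]
force: [0.5, 0.2, -2.1]
opening: 0.0276
gripper_force: 30.0
```

```bash
python3 - <<'E'
from h import *
T=tcp();o=ctrl.get_obs();print(T[:3,3],o['orientation'],o['opening'],o['gripper_force'],o['force'])
print('to shaft, tool mm',((np.array([.6135,-.0428,.0915])-T[:3,3])@T[:3,:3]*1e3).round(1))
K,E=cam('wrist');print('shaft top px',w2px(K,E,[.6135,-.0428,.11]))
save('wrist','w5')
E
```

```text
[ 0.61191207 -0.04799129  0.1390956 ] [-1.79985108e+02  2.60656789e-02  1.29771805e+01] 0.02761334175520928 29.9914266820997 [ 0.45462871  0.15621357 -2.05098973]
to shaft, tool mm [ 2.7 -4.7 47.6]
shaft top px [[306.69238054 218.09783468]]
```

View pics/w5.png

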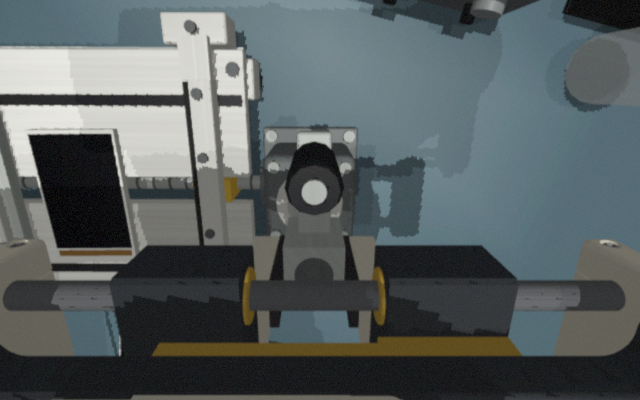

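The crank sits square to the gearbox. The gearbox plate is centred at u≈310, so the shaft lies about 4 mm toward −y of the tool. I'll correct and go down slowly.

Request:
apply_moves(targets=[{"travel":[2.7,-4.2,0],"roll":0,"jaw":20},{"travel":[0,0,12],"roll":0,"jaw":20},{"travel":[0,0,10],"roll":0,"jaw":20},{"travel":[0,0,4],"roll":0,"jaw":20},{"travel":[0,0,3],"roll":0,"jaw":20},{"travel":[0,0,3],"roll":0,"jaw":20}])

```text
clock: 9.15
tool_pos: [0.6141, -0.0434, 0.1065]
orientation: [180.0, 0.0, 12.8]
force: [-0.2, 0.1, -2.4]
opening: 0.0273
gripper_force: 30.0
```

Request:
apply_moves(targets=[{"travel":[0,0,3],"roll":0,"jaw":20},{"travel":[0,0,4],"roll":0,"jaw":20},{"travel":[0,0,4],"roll":0,"jaw":20},{"travel":[0,0,0],"roll":0,"jaw":20}])

```text
clock: 9.55
tool_pos: [0.6137, -0.0434, 0.0952]
orientation: [-180.0, 0.0, 12.9]
force: [-0.3, 0.3, -2.7]
opening: 0.0278
gripper_force: 30.0
```

Request:
apply_moves(targets=[{"travel":[0,0,2],"roll":0,"jaw":20},{"travel":[0,0,1.5],"roll":0,"jaw":20},{"travel":[0,0,0],"roll":0,"jaw":20}])

```text
clock: 9.85
tool_pos: [0.614, -0.0433, 0.0922]
orientation: [180.0, 0.0, 12.9]
force: [0.2, 0.7, -2.6]
opening: 0.0276
gripper_force: 30.0
```

Request:
apply_moves(targets=[{"travel":[0,0,1],"roll":0,"jaw":20},{"travel":[0,0,0],"roll":0,"jaw":20}])

```text
clock: 10.05
tool_pos: [0.6142, -0.0433, 0.0921]
orientation: [180.0, -0.0, 12.9]
force: [-2.7, 0.4, 3.0]
opening: 0.0278
gripper_force: 30.0
```

Request:
apply_moves(targets=[{"travel":[0,0,1],"roll":0,"jaw":20},{"travel":[0,0,0],"roll":0,"jaw":20}])

```text
clock: 10.25
tool_pos: [0.6142, -0.0433, 0.092]
orientation: [180.0, -0.1, 12.9]
force: [-5.8, 1.3, 10.6]
opening: 0.0281
gripper_force: 30.0
```

Seated: contact force appears at the expected height. Now release, rise and move to the knob.

Request:
apply_moves(targets=[{"travel":[0,0,-2],"roll":0,"jaw":44},{"travel":[0,0,0],"roll":0,"jaw":44},{"travel":[0,0,0],"roll":0,"jaw":44},{"travel":[0,0,-10],"roll":0,"jaw":44},{"travel":[0,0,-25],"roll":0,"jaw":44},{"travel":[0,0,-25],"roll":0,"jaw":44},{"travel":[25,0,0],"roll":0,"jaw":44},{"travel":[25,0,0],"roll":0,"jaw":44},{"travel":[0,0,0],"roll":0,"jaw":44}])

```text
clock: 11.15
tool_pos: [0.6652, -0.0317, 0.1527]
orientation: [180.0, -0.1, 12.9]
force: [-0.6, -0.4, -0.3]
opening: 0.0442
gripper_force: 0.0
```

```bash
python3 - <<'E'
from h import *
T=tcp();o=ctrl.get_obs();print(T[:3,3],o['orientation'],o['force'])
K,E=cam('wrist');k=np.array([.6140,-.0433])+.05*np.array([np.cos(np.radians(12.9)),np.sin(np.radians(12.9))])
print('knob',k,w2px(K,E,[*k,.158]))
save('wrist','w6')
E
```

```text
[ 0.66524357 -0.0316727   0.15274473] [ 1.79971320e+02 -7.71913896e-02  1.28865328e+01] [-0.60352567 -0.40482636 -0.34325508]
knob [ 0.66273806 -0.03213749] [[314.00408616 250.44362176]]
```

View pics/w6.png

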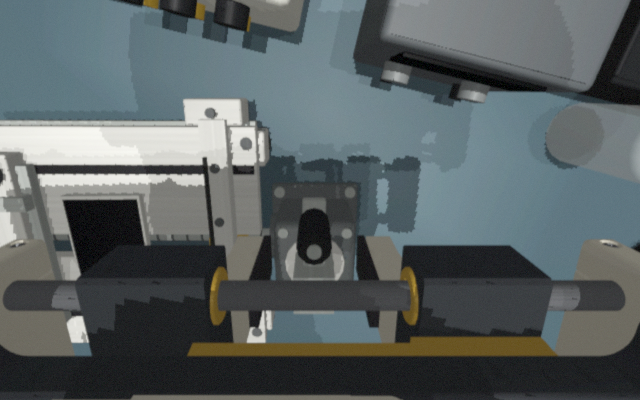

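The knob top is at (314,251), which agrees with the prediction, so the crank is seated in the right place. I'll go down 34 mm on the knob and grip it.

Request:
apply_moves(targets=[{"travel":[-2.2,0,10],"roll":0,"jaw":44},{"travel":[0,0,15],"roll":0,"jaw":44},{"travel":[0,0,9],"roll":0,"jaw":40},{"travel":[0,0,0],"roll":0,"jaw":28},{"travel":[0,0,0],"roll":0,"jaw":14},{"travel":[0,0,0],"roll":0,"jaw":14},{"travel":[0,0,0],"roll":0,"jaw":14},{"travel":[0,0,0],"roll":0,"jaw":14}])

```text
clock: 12.0
tool_pos: [0.6611, -0.0326, 0.119]
orientation: [180.0, -0.1, 12.9]
force: [0.6, -0.3, 1.2]
opening: 0.019
gripper_force: 30.0
```

Request:
apply_moves(targets=[{"travel":[-0.2,4.4,0],"roll":0,"jaw":14},{"travel":[-1.5,8.5,0],"roll":0,"jaw":14},{"travel":[-5,12.1,0],"roll":0,"jaw":14},{"travel":[0,0,0],"roll":0,"jaw":14}])

```text
clock: 12.4
tool_pos: [0.6599, -0.0604, 0.1189]
orientation: [180.0, -0.1, 12.8]
force: [1.0, -1.0, 3.1]
opening: 0.0189
gripper_force: 30.0
```

```bash
cat > r.py <<'E'
from h import *
T=tcp();o=ctrl.get_obs();R=Ro.from_euler('z',12.9,degrees=True).as_matrix()@np.diag([1,-1,-1])
p=(T[:3,3]-[.6140,-.0433,0])@R*1e3
th=np.degrees(np.arctan2(p[1],p[0]));u=p[:2]/np.hypot(*p[:2]);f=o['force']@R
print('r',np.hypot(*p[:2]).round(2),'th',th.round(1),'z',T[2,3].round(4),'f_rad',(f[:2]@u).round(2),'f_tan',(f[0]*-u[1]+f[1]*u[0]).round(2),'fz',o['force'][2].round(2),'tilt',o['orientation'].round(2),'op',o['opening'].round(4),o['clock'])
E
python3 r.py
```

```text
Traceback (most recent call last):
  File "r.py", line 5, in <module>
    print('r',np.hypot(*p[:2]).round(2),'th',th.round(1),'z',T[2,3].round(4),'f_rad',(f[:2]@u).round(2),'f_tan',(f[0]*-u[1]+f[1]*u[0]).round(2),'fz',o['force'][2].round(2),'tilt',o['orientation'].round(2),'op',o['opening'].round(4),o['clock'])
                                                                                                                                                                                                                  ^^^^^^^^^^^^^^^^^^
AttributeError: 'float' object has no attribute 'round'
```

Request:
apply_moves(targets=[{"travel":[-8,10.4,0],"roll":0,"jaw":14},{"travel":[-10.4,8,0],"roll":0,"jaw":14},{"travel":[-12,5,0],"roll":0,"jaw":14},{"travel":[-12.9,1.7,0],"roll":0,"jaw":14},{"travel":[0,0,0],"roll":0,"jaw":14}])

```text
clock: 12.9
tool_pos: [0.6209, -0.0939, 0.1188]
orientation: [180.0, 0.1, 12.8]
force: [0.5, -1.3, 4.3]
opening: 0.0191
gripper_force: 30.0
```

```bash
sed -i "s/o\['opening'\].round(4)/o['opening']/" r.py; python3 r.py
```

```text
r 51.04 th 95.1 z 0.1188 f_rad 1.33 f_tan -0.34 fz 4.28 tilt [1.80e+02 5.00e-02 1.28e+01] op 0.019095908383398492 12.9
```

Request:
apply_moves(targets=[{"travel":[-12.9,-1.7,0],"roll":0,"jaw":14},{"travel":[-12.1,-5,0],"roll":0,"jaw":14},{"travel":[-10.4,-8,0],"roll":0,"jaw":14},{"travel":[-8,-10.4,0],"roll":0,"jaw":14},{"travel":[-5,-12,0],"roll":0,"jaw":14},{"travel":[-1.7,-12.9,0],"roll":0,"jaw":14},{"travel":[0,0,0],"roll":0,"jaw":14}])

```text
clock: 13.6
tool_pos: [0.5624, -0.0533, 0.1184]
orientation: [-180.0, 0.0, 12.9]
force: [0.2, -0.2, 5.0]
opening: 0.0192
gripper_force: 30.0
```

```bash
python3 r.py
```

```text
r 52.55 th -178.0 z 0.1184 f_rad -0.15 f_tan -0.23 fz 5.02 tilt [-1.7998e+02  2.0000e-02  1.2950e+01] op 0.019212335120171845 13.6
```

Request:
apply_moves(targets=[{"travel":[1.7,-12.9,-0.3],"roll":0,"jaw":14},{"travel":[5,-12.1,0],"roll":0,"jaw":14},{"travel":[8,-10.4,0],"roll":0,"jaw":14},{"travel":[10.4,-8,0],"roll":0,"jaw":14},{"travel":[12,-5,0],"roll":0,"jaw":14},{"travel":[12.9,-1.7,0],"roll":0,"jaw":14}])

```text
clock: 14.2
tool_pos: [0.6004, 0.0051, 0.1183]
orientation: [179.9, 0.2, 12.9]
force: [0.1, -8.5, 3.6]
opening: 0.0188
gripper_force: 30.1
```

```bash
python3 r.py
```

```text
r 50.28 th -92.8 z 0.1183 f_rad -8.21 f_tan -2.23 fz 3.62 tilt [1.7993e+02 1.7000e-01 1.2900e+01] op 0.018768822913305342 14.2
```

Request:
apply_moves(targets=[{"travel":[12.9,1.7,0],"roll":0,"jaw":14},{"travel":[12.1,5,0],"roll":0,"jaw":14},{"travel":[10.4,8,0],"roll":0,"jaw":14},{"travel":[8,10.4,0],"roll":0,"jaw":14},{"travel":[5,12,0],"roll":0,"jaw":14},{"travel":[1.7,12.9,0],"roll":0,"jaw":14}])

```text
clock: 14.8
tool_pos: [0.6614, -0.0314, 0.1184]
orientation: [-179.9, 0.0, 12.9]
force: [-0.5, 2.7, 5.7]
opening: 0.0189
gripper_force: 30.0
```

```bash
python3 r.py; python3 - <<'E'
from h import *
a=cv2.imread('pics/top0.png');b=ctrl.snapshot('top')[:,:,::-1];cv2.imwrite('pics/top1.png',b)
K,E=cam('top')
# rail: bright profile along clamp y through several x offsets
R=Ro.from_euler('z',12.9,degrees=True).as_matrix(); S=np.array([.614,-.0433,0])
for im in(a,b):
    g=cv2.cvtColor(np.ascontiguousarray(im),cv2.COLOR_BGR2GRAY).astype(np.float32)
    ys=np.arange(30,300,6)
    P=S+np.array([[-70,y,0] for y in ys])/1e3@R.T; P[:,2]=.066
    q=w2px(K,E,P).astype(np.float32)
    print(cv2.remap(g,q[:,0],q[:,1],1).ravel().astype(int))
print(ys)
E
```

```text
r 48.9 th -1.2 z 0.1184 f_rad 0.21 f_tan -2.7 fz 5.71 tilt [-1.7994e+02  3.0000e-02  1.2890e+01] op 0.01888514690926753 14.8
[124 125 113 154 109 100 139 203 175 137  92 112  94 112 107 110  97 104
 103  99 106  97 112  92 101  93 100  98  97 108  91  96  87 107 188 175
  99 140 160 105 101  93 110  99 127]
[118 118 116 153 100  89  97 104  92 105 108 201 176 117  95  95  82  64
  69  59  71  56  69  58  66  63  61  62  41  52  49  54  58  67  72  76
  80  84  87  89  90  90  90  91  90]
[ 30  36  42  48  54  60  66  72  78  84  90  96 102 108 114 120 126 132
 138 144 150 156 162 168 174 180 186 192 198 204 210 216 222 228 234 240
 246 252 258 264 270 276 282 288 294]
```

One turn moved the rail about 24 mm, and winding drag is about 2.5 N. On to the second turn, with the circle centre shifted 0.5 mm.

Request:
apply_moves(targets=[{"travel":[-1.7,13.4,0],"roll":0,"jaw":14},{"travel":[-5,12.1,0],"roll":0,"jaw":14},{"travel":[-8,10.4,0],"roll":0,"jaw":14},{"travel":[-10.4,8,0],"roll":0,"jaw":14},{"travel":[-12,5,0],"roll":0,"jaw":14},{"travel":[-12.9,1.7,0],"roll":0,"jaw":14}])

```text
clock: 15.45
tool_pos: [0.6229, -0.0937, 0.1187]
orientation: [180.0, -0.0, 12.8]
force: [1.8, 1.5, 3.2]
opening: 0.0189
gripper_force: 30.0
```

```bash
python3 r.py
```

```text
r 51.17 th 92.8 z 0.1187 f_rad -1.19 f_tan -2.07 fz 3.24 tilt [ 1.7999e+02 -3.0000e-02  1.2840e+01] op 0.01887196151814215 15.45
```

Request:
apply_moves(targets=[{"travel":[-12.9,-1.7,0],"roll":0,"jaw":14},{"travel":[-12.1,-5,0],"roll":0,"jaw":14},{"travel":[-10.4,-8,0],"roll":0,"jaw":14},{"travel":[-8,-10.4,0],"roll":0,"jaw":14},{"travel":[-5,-12,0],"roll":0,"jaw":14},{"travel":[-1.7,-12.9,0],"roll":0,"jaw":14}])

```text
clock: 16.05
tool_pos: [0.5626, -0.0545, 0.1186]
orientation: [180.0, -0.0, 12.9]
force: [6.2, -0.7, -2.0]
opening: 0.0187
gripper_force: 30.0
```

```bash
python3 r.py
```

```text
r 52.64 th -179.4 z 0.1186 f_rad -5.88 f_tan -2.02 fz -1.98 tilt [ 1.7999e+02 -1.0000e-02  1.2880e+01] op 0.018720730881217354 16.05
```

Request:
apply_moves(targets=[{"travel":[1.7,-12.9,0],"roll":0,"jaw":14},{"travel":[5,-12.1,0],"roll":0,"jaw":14},{"travel":[8,-10.4,0],"roll":0,"jaw":14},{"travel":[10.4,-8,0],"roll":0,"jaw":14},{"travel":[12,-5,0],"roll":0,"jaw":14},{"travel":[12.9,-1.7,0],"roll":0,"jaw":14}])

```text
clock: 16.65
tool_pos: [0.6004, 0.0049, 0.1185]
orientation: [180.0, 0.2, 12.9]
force: [-0.0, -7.1, 2.7]
opening: 0.0191
gripper_force: 30.1
```

```bash
python3 r.py
```

```text
r 50.08 th -92.8 z 0.1185 f_rad -6.85 f_tan -1.94 fz 2.69 tilt [1.7996e+02 1.6000e-01 1.2900e+01] op 0.019074338803435106 16.65
```

Request:
apply_moves(targets=[{"travel":[12.9,1.7,0],"roll":0,"jaw":14},{"travel":[12.1,5,0],"roll":0,"jaw":14},{"travel":[10.4,8,0],"roll":0,"jaw":14},{"travel":[8,10.4,0],"roll":0,"jaw":14},{"travel":[5,12,0],"roll":0,"jaw":14},{"travel":[1.7,12.9,0],"roll":0,"jaw":14}])

```text
clock: 17.25
tool_pos: [0.6617, -0.0323, 0.1184]
orientation: [-179.9, 0.0, 12.9]
force: [-0.9, 1.6, 4.4]
opening: 0.0189
gripper_force: 30.0
```

```bash
python3 r.py;python3 - <<'E'
from h import *
b=ctrl.snapshot('top')[:,:,::-1].copy();cv2.imwrite('pics/top2.png',b)
K,E=cam('top')
R=Ro.from_euler('z',12.9,degrees=True).as_matrix(); S=np.array([.614,-.0433,0])
for n in('top0','top1','top2'):
  im=cv2.imread(f'pics/{n}.png')
  g=cv2.cvtColor(im,cv2.COLOR_BGR2GRAY).astype(np.float32)
  for x,z in((-70,.066),(30,.056),(0,.056),(-30,.056)):
    ys=np.arange(54,270,4)
    P=S+np.array([[x,y,0] for y in ys])/1e3@R.T; P[:,2]=z
    q=w2px(K,E,P).astype(np.float32)
    print(n,x,*(cv2.remap(g,q[:,0],q[:,1],1).ravel()/10).astype(int))
print(*ys)
E
```

```text
r 48.9 th -0.1 z 0.1184 f_rad -0.49 f_tan -1.75 fz 4.35 tilt [-1.7993e+02  2.0000e-02  1.2880e+01] op 0.01894238474602063 17.25
top0 -70 10 9 10 13 20 19 17 16 8 9 10 11 9 10 10 10 11 9 9 10 9 10 11 9 10 10 10 11 9 9 10 8 10 10 9 10 9 10 10 9 9 9 8 8 15 18 17 16 9 11 16 16 12 9
top0 30 20 20 20 18 19 17 14 14 10 19 20 20 20 20 20 20 20 20 20 20 20 20 20 16 7 7 7 7 7 7 7 7 7 7 7 7 7 7 7 16 20 20 20 20 16 17 17 19 20 20 20 20 20 20
top0 0 11 10 15 18 20 20 20 17 12 17 13 11 11 10 11 12 12 11 13 11 10 11 10 13 9 7 7 7 7 7 7 7 7 7 7 7 7 7 7 13 12 12 11 9 13 18 16 18 20 20 20 20 19 12
top0 -30 20 20 20 17 19 18 14 15 9 19 20 20 20 20 20 20 20 20 20 20 20 20 20 17 7 7 7 7 7 7 7 7 7 7 7 7 7 7 8 17 20 20 20 20 16 18 17 17 20 20 20 20 20 19
top1 -70 10 8 9 9 9 10 9 9 10 10 19 19 17 16 7 9 10 8 8 7 5 6 6 6 7 6 6 6 5 6 6 5 6 6 5 5 4 4 5 4 5 5 5 6 6 7 7 7 8 8 8 8 9 8
top1 30 10 10 10 10 10 10 10 10 10 10 10 9 7 8 6 9 10 10 10 10 10 10 10 9 4 3 4 4 4 3 3 3 3 3 4 4 4 5 4 4 5 5 5 6 6 6 7 7 8 8 8 8 8 8
top1 0 6 7 6 6 7 6 6 7 8 9 10 10 10 9 6 8 7 6 7 6 6 7 7 8 5 3 4 3 3 4 4 3 3 3 4 4 4 4 5 5 5 5 5 6 
[... 182 characters left out ...]
0 8 9 10 8 9 10 8 9 9 9 18 19 16 15 7 5 6 6 6 6 6 7 6 6 6 5 6 6 5 4 4 6 5 5 5 5 6 6 7 7 7 7 8 8 8 8 8 8
top2 30 10 10 10 10 10 10 10 10 10 10 10 10 10 10 10 10 10 10 8 9 7 8 10 9 4 4 4 3 4 4 4 3 3 3 4 4 4 4 4 5 5 5 5 6 6 7 7 7 8 8 8 8 8 8
top2 0 6 7 6 6 6 6 6 7 7 6 7 7 7 6 8 9 10 10 10 10 6 7 8 8 5 4 3 4 4 4 3 4 3 3 4 4 4 4 4 4 5 5 5 6 6 7 7 7 8 8 8 8 8 8
top2 -30 12 12 12 12 12 12 12 12 12 12 12 12 12 12 12 12 12 11 9 10 8 10 14 12 4 4 4 4 4 4 4 4 4 4 4 4 4 4 5 4 5 5 5 6 6 7 7 7 8 8 8 8 8 8
54 58 62 66 70 74 78 82 86 90 94 98 102 106 110 114 118 122 126 130 134 138 142 146 150 154 158 162 166 170 174 178 182 186 190 194 198 202 206 210 214 218 222 226 230 234 238 242 246 250 254 258 262 266
```

Request:
apply_moves(targets=[{"travel":[-1.7,12.9,0],"roll":0,"jaw":14},{"travel":[-5,12,0],"roll":0,"jaw":14},{"travel":[-8,10.3,0],"roll":0,"jaw":14},{"travel":[-10.3,8,0],"roll":0,"jaw":14},{"travel":[-11.8,5,0],"roll":0,"jaw":14},{"travel":[-12.7,1.7,0],"roll":0,"jaw":14}])

```text
clock: 17.9
tool_pos: [0.623, -0.0937, 0.1188]
orientation: [180.0, -0.0, 12.8]
force: [2.3, 1.4, 3.3]
opening: 0.0192
gripper_force: 30.0
```

```bash
python3 r.py
```

```text
r 51.17 th 92.8 z 0.1188 f_rad -0.96 f_tan -2.53 fz 3.29 tilt [ 1.7999e+02 -3.0000e-02  1.2830e+01] op 0.019162894133800987 17.9
```

Request:
apply_moves(targets=[{"travel":[-12.7,-1.7,0],"roll":0,"jaw":14},{"travel":[-12,-5,0],"roll":0,"jaw":14},{"travel":[-10.3,-8,0],"roll":0,"jaw":14},{"travel":[-8,-10.3,0],"roll":0,"jaw":14},{"travel":[-5,-11.8,0],"roll":0,"jaw":14},{"travel":[-1.7,-12.7,0],"roll":0,"jaw":14}])

```text
clock: 18.5
tool_pos: [0.5629, -0.0547, 0.1186]
orientation: [-180.0, 0.1, 12.9]
force: [1.2, -2.0, 2.3]
opening: 0.0187
gripper_force: 30.0
```

```bash
python3 r.py; cat > m.py <<'E'
from h import *
import sys
b=ctrl.snapshot('top')[:,:,::-1].copy();cv2.imwrite(f'pics/{sys.argv[1]}.png',b)
K,E=cam('top')
R=Ro.from_euler('z',12.9,degrees=True).as_matrix(); S=np.array([.614,-.0433,0])
g=cv2.cvtColor(b,cv2.COLOR_BGR2GRAY).astype(np.float32)
ys=np.arange(130,250,3);print(*ys)
for x,z in((-70,.066),(30,.056),(-30,.056),(-45,.056)):
    P=S+np.array([[x,y,0] for y in ys])/1e3@R.T; P[:,2]=z
    q=w2px(K,E,P).astype(np.float32)
    print(x,*cv2.remap(g,q[:,0],q[:,1],1).ravel().astype(int))
E
python3 m.py top3
```

```text
r 52.37 th -179.6 z 0.1186 f_rad -0.77 f_tan -2.23 fz 2.33 tilt [-1.800e+02  5.000e-02  1.287e+01] op 0.018741099177225273 18.5
130 133 136 139 142 145 148 151 154 157 160 163 166 169 172 175 178 181 184 187 190 193 196 199 202 205 208 211 214 217 220 223 226 229 232 235 238 241 244 247
-70 88 105 96 80 89 75 46 53 51 49 57 57 44 53 57 54 44 55 55 50 38 37 44 48 47 49 48 48 50 50 51 54 59 65 67 71 72 75 76 77
30 87 87 86 85 85 86 86 87 86 86 87 87 86 71 54 82 136 156 146 145 149 113 74 62 61 65 68 71 73 75 75 78 79 80 81 82 83 82 83 84
-30 163 188 167 135 144 128 82 97 75 54 55 55 53 54 55 55 53 54 54 54 54 55 53 48 47 47 48 51 53 58 59 61 62 66 68 72 75 78 80 81
-45 98 103 106 105 105 90 60 67 63 62 50 51 61 61 52 57 63 60 55 59 64 49 41 45 45 47 47 48 52 53 54 57 60 65 69 72 74 75 79 80
```

Request:
apply_moves(targets=[{"travel":[1.7,-12.7,0],"roll":0,"jaw":14},{"travel":[5,-11.9,0],"roll":0,"jaw":14},{"travel":[7.9,-10.3,0],"roll":0,"jaw":14},{"travel":[10.3,-7.9,0],"roll":0,"jaw":14}])

```text
clock: 18.95
tool_pos: [0.5783, -0.0072, 0.1186]
orientation: [-180.0, 0.1, 12.9]
force: [-1.2, -3.3, 4.2]
opening: 0.0191
gripper_force: 30.0
```

```bash
python3 r.py
```

```text
r 50.79 th -121.8 z 0.1186 f_rad -1.47 f_tan -3.19 fz 4.23 tilt [-1.7999e+02  9.0000e-02  1.2900e+01] op 0.019094216544143287 18.95
```

Request:
apply_moves(targets=[{"travel":[3.9,-2,0],"roll":0,"jaw":14},{"travel":[4,-1.7,0],"roll":0,"jaw":14},{"travel":[4.2,-1.3,0],"roll":0,"jaw":14}])

```text
clock: 19.25
tool_pos: [0.5895, 0.0004, 0.1186]
orientation: [-180.0, 0.1, 12.9]
force: [-2.4, 0.3, 7.1]
opening: 0.0193
gripper_force: 30.0
```

```bash
python3 r.py
```

```text
r 50.08 th -106.4 z 0.1186 f_rad 1.48 f_tan -1.94 fz 7.1 tilt [-1.7998e+02  5.0000e-02  1.2910e+01] op 0.019266728666498176 19.25
```

Request:
apply_moves(targets=[{"travel":[4.3,-0.8,0],"roll":0,"jaw":14},{"travel":[4.3,-0.4,0],"roll":0,"jaw":14},{"travel":[4.3,0,0],"roll":0,"jaw":14}])

```text
clock: 19.55
tool_pos: [0.6019, 0.0047, 0.1186]
orientation: [-179.9, 0.0, 12.9]
force: [-3.3, 3.5, 6.9]
opening: 0.0193
gripper_force: 30.0
```

```bash
python3 r.py
```

```text
r 49.48 th -91.2 z 0.1186 f_rad 4.15 f_tan -2.32 fz 6.9 tilt [-1.7995e+02  3.0000e-02  1.2910e+01] op 0.01929029901204226 19.55
```

Request:
apply_moves(targets=[{"travel":[4.3,-0.1,-0.3],"roll":0,"jaw":14},{"travel":[4.3,0.5,0],"roll":0,"jaw":14}])

```text
clock: 19.75
tool_pos: [0.6103, 0.0058, 0.1187]
orientation: [-180.0, 0.1, 12.9]
force: [-1.6, 1.2, 4.4]
opening: 0.0191
gripper_force: 30.0
```

```bash
python3 r.py
```

```text
r 49.25 th -81.4 z 0.1187 f_rad 1.34 f_tan -1.55 fz 4.43 tilt [-1.7997e+02  5.0000e-02  1.2900e+01] op 0.019104063398829488 19.75
```

Request:
apply_moves(targets=[{"travel":[4.3,0.9,0],"roll":0,"jaw":14},{"travel":[4.2,1.3,0],"roll":0,"jaw":14}])

```text
clock: 19.95
tool_pos: [0.6191, 0.0055, 0.1186]
orientation: [-180.0, 0.1, 12.9]
force: [-1.6, -0.0, 5.2]
opening: 0.0187
gripper_force: 30.0
```

```bash
python3 r.py
```

```text
r 49.06 th -71.1 z 0.1186 f_rad -0.17 f_tan -1.56 fz 5.22 tilt [-1.7997e+02  5.0000e-02  1.2900e+01] op 0.01871812265827493 19.95
```

Request:
apply_moves(targets=[{"travel":[4,1.7,0],"roll":0,"jaw":14},{"travel":[3.9,2,0],"roll":0,"jaw":14}])

```text
clock: 20.15
tool_pos: [0.6277, 0.0036, 0.1186]
orientation: [-180.0, 0.0, 12.9]
force: [-1.5, 0.8, 5.6]
opening: 0.0191
gripper_force: 30.0
```

```bash
python3 r.py
```

```text
r 48.86 th -60.8 z 0.1186 f_rad 0.39 f_tan -1.67 fz 5.62 tilt [-1.7997e+02  5.0000e-02  1.2890e+01] op 0.019136428250465687 20.15
```

Request:
apply_moves(targets=[{"travel":[3.7,2.3,0],"roll":0,"jaw":14},{"travel":[3.5,2.7,0],"roll":0,"jaw":14}])

```text
clock: 20.35
tool_pos: [0.636, 0.0, 0.1187]
orientation: [-180.0, 0.0, 12.9]
force: [0.2, 1.4, 4.4]
opening: 0.019
gripper_force: 30.0
```

```bash
python3 r.py
```

```text
r 48.57 th -50.2 z 0.1187 f_rad 1.37 f_tan -0.5 fz 4.37 tilt [-1.7998e+02  2.0000e-02  1.2890e+01] op 0.01898275763238769 20.35
```

Request:
apply_moves(targets=[{"travel":[3.2,3,0],"roll":0,"jaw":14},{"travel":[2.9,3.2,0],"roll":0,"jaw":14}])

```text
clock: 20.55
tool_pos: [0.6436, -0.005, 0.1188]
orientation: [-180.0, -0.0, 12.9]
force: [-0.9, 3.1, 3.5]
opening: 0.0194
gripper_force: 30.0
```

```bash
python3 r.py
```

```text
r 48.38 th -39.4 z 0.1188 f_rad 1.91 f_tan -2.61 fz 3.5 tilt [-1.7998e+02 -2.0000e-02  1.2870e+01] op 0.01942910898880478 20.55
```

Request:
apply_moves(targets=[{"travel":[2.6,3.5,0],"roll":0,"jaw":14},{"travel":[2.3,3.7,0],"roll":0,"jaw":14}])

```text
clock: 20.75
tool_pos: [0.65, -0.0113, 0.1189]
orientation: [-180.0, -0.0, 12.9]
force: [1.3, 2.0, 2.1]
opening: 0.0192
gripper_force: 30.0
```

```bash
python3 r.py
```

```text
r 48.19 th -28.8 z 0.1189 f_rad 2.27 f_tan -0.64 fz 2.14 tilt [-1.7999e+02 -3.0000e-02  1.2860e+01] op 0.01915472752325808 20.75
```

Request:
apply_moves(targets=[{"travel":[2,3.9,0],"roll":0,"jaw":14},{"travel":[1.7,4,0],"roll":0,"jaw":14}])

```text
clock: 20.95
tool_pos: [0.6552, -0.0184, 0.1189]
orientation: [-180.0, -0.0, 12.9]
force: [1.1, 2.9, 2.1]
opening: 0.0192
gripper_force: 30.0
```

```bash
python3 r.py
```

```text
r 48.17 th -18.3 z 0.1189 f_rad 2.42 f_tan -1.88 fz 2.13 tilt [-1.800e+02 -1.000e-02  1.285e+01] op 0.019242845488506542 20.95
```

Request:
apply_moves(targets=[{"travel":[1.3,4.2,0],"roll":0,"jaw":14},{"travel":[0.9,4.3,0],"roll":0,"jaw":14}])

```text
clock: 21.15
tool_pos: [0.6591, -0.0263, 0.1189]
orientation: [180.0, -0.0, 12.9]
force: [1.4, 2.9, 1.5]
opening: 0.019
gripper_force: 30.0
```

```bash
python3 r.py; python3 m.py top4
```

```text
r 48.22 th -7.8 z 0.1189 f_rad 2.31 f_tan -2.25 fz 1.54 tilt [180.    -0.    12.85] op 0.019044523008124856 21.15
130 133 136 139 142 145 148 151 154 157 160 163 166 169 172 175 178 181 184 187 190 193 196 199 202 205 208 211 214 217 220 223 226 229 232 235 238 241 244 247
-70 95 82 63 71 121 150 141 127 126 91 62 67 58 64 70 63 54 66 67 61 60 68 63 50 44 43 44 49 52 50 51 53 56 59 62 67 69 73 76 78
30 106 106 105 103 103 105 97 88 94 90 68 69 50 40 42 42 41 42 42 42 41 42 43 45 44 46 50 51 46 49 51 51 55 58 59 63 66 69 71 74
-30 126 126 125 121 120 125 115 108 119 118 78 63 50 45 44 44 43 44 44 43 43 43 43 45 45 43 41 49 55 50 51 52 54 55 58 62 67 71 73 75
-45 175 150 125 119 116 139 153 153 150 117 73 82 80 69 59 63 72 67 58 65 72 64 58 57 47 44 43 47 51 48 50 53 54 57 61 65 70 73 75 78
```

Request:
apply_moves(targets=[{"travel":[0.5,2.2,-0.1],"roll":0,"jaw":14},{"travel":[0.3,2.2,0],"roll":0,"jaw":14}])

```text
clock: 21.4
tool_pos: [0.6605, -0.0302, 0.1189]
orientation: [-180.0, 0.0, 12.9]
force: [0.2, 2.2, 0.4]
opening: 0.0191
gripper_force: 30.0
```

```bash
python3 r.py
```

```text
r 48.29 th -2.8 z 0.1189 f_rad 0.81 f_tan -2.09 fz 0.42 tilt [-1.7999e+02  3.0000e-02  1.2850e+01] op 0.019079966467806693 21.4
```

Request:
apply_moves(targets=[{"travel":[0,2.2,0],"roll":0,"jaw":14},{"travel":[-0.2,2.2,0],"roll":0,"jaw":14}])

```text
clock: 21.6
tool_pos: [0.6614, -0.0345, 0.119]
orientation: [-180.0, 0.0, 12.9]
force: [0.8, 2.6, 1.0]
opening: 0.019
gripper_force: 30.0
```

```bash
python3 r.py
```

```text
r 48.26 th 2.4 z 0.119 f_rad 1.21 f_tan -2.38 fz 1.0 tilt [-180.      0.     12.86] op 0.019039628191597685 21.6
```

Request:
apply_moves(targets=[{"travel":[-0.2,2.2,0.3],"roll":0,"jaw":14},{"travel":[-0.3,2.2,0.1],"roll":0,"jaw":14}])

```text
clock: 21.8
tool_pos: [0.6622, -0.0389, 0.1189]
orientation: [180.0, -0.0, 12.9]
force: [0.7, 1.8, 2.5]
opening: 0.019
gripper_force: 30.0
```

```bash
python3 r.py
```

```text
r 48.42 th 7.7 z 0.1189 f_rad 0.85 f_tan -1.7 fz 2.52 tilt [ 1.7999e+02 -3.0000e-02  1.2860e+01] op 0.019039492012041147 21.8
```

Request:
apply_moves(targets=[{"travel":[-0.4,2.1,0],"roll":0,"jaw":14},{"travel":[-0.5,2.1,0],"roll":0,"jaw":14}])

```text
clock: 22.0
tool_pos: [0.6625, -0.0432, 0.119]
orientation: [180.0, -0.1, 12.9]
force: [2.0, 2.1, 2.6]
opening: 0.0189
gripper_force: 30.0
```

```bash
python3 r.py
```

```text
r 48.46 th 12.7 z 0.119 f_rad 2.04 f_tan -2.13 fz 2.64 tilt [ 1.7999e+02 -5.0000e-02  1.2870e+01] op 0.018902373535765595 22.0
```

Request:
apply_moves(targets=[{"travel":[-0.4,2.1,0.1],"roll":0,"jaw":14},{"travel":[-0.5,2.1,0],"roll":0,"jaw":14}])

```text
clock: 22.2
tool_pos: [0.6624, -0.0475, 0.1189]
orientation: [180.0, -0.0, 12.9]
force: [3.3, 1.8, 2.3]
opening: 0.0189
gripper_force: 30.0
```

```bash
python3 r.py
```

```text
r 48.62 th 17.9 z 0.1189 f_rad 3.09 f_tan -2.06 fz 2.29 tilt [ 1.7999e+02 -5.0000e-02  1.2870e+01] op 0.018887848346082405 22.2
```

Request:
apply_moves(targets=[{"travel":[-0.8,2,0],"roll":0,"jaw":14},{"travel":[-0.9,2,0],"roll":0,"jaw":14}])

```text
clock: 22.4
tool_pos: [0.6619, -0.0518, 0.1189]
orientation: [180.0, -0.1, 12.9]
force: [3.4, 1.2, 3.7]
opening: 0.0196
gripper_force: 30.0
```

```bash
python3 r.py
```

```text
r 48.62 th 23.0 z 0.1189 f_rad 3.14 f_tan -1.82 fz 3.68 tilt [ 1.7998e+02 -7.0000e-02  1.2870e+01] op 0.01962166261643206 22.4
```

Request:
apply_moves(targets=[{"travel":[-0.7,2.1,0],"roll":0,"jaw":14},{"travel":[-0.8,2,0],"roll":0,"jaw":14}])

```text
clock: 22.6
tool_pos: [0.6611, -0.0562, 0.1189]
orientation: [180.0, -0.0, 12.9]
force: [4.2, 0.8, 3.9]
opening: 0.0193
gripper_force: 30.0
```

```bash
python3 r.py
```

```text
r 48.8 th 28.2 z 0.1189 f_rad 3.87 f_tan -1.88 fz 3.93 tilt [ 1.7999e+02 -4.0000e-02  1.2860e+01] op 0.019272116828136666 22.6
```

Request:
apply_moves(targets=[{"travel":[-1,1.9,0],"roll":0,"jaw":14},{"travel":[-1.1,1.9,0],"roll":0,"jaw":14}])

```text
clock: 22.8
tool_pos: [0.6598, -0.0604, 0.1188]
orientation: [180.0, -0.0, 12.9]
force: [3.3, 1.1, 5.1]
opening: 0.0191
gripper_force: 30.0
```

```bash
python3 r.py
```

```text
r 48.9 th 33.4 z 0.1188 f_rad 2.69 f_tan -2.15 fz 5.09 tilt [ 1.7998e+02 -3.0000e-02  1.2870e+01] op 0.01907310120046695 22.8
```

Request:
apply_moves(targets=[{"travel":[-1.2,1.8,0],"roll":0,"jaw":14},{"travel":[-1.3,1.8,0],"roll":0,"jaw":14}])

```text
clock: 23.0
tool_pos: [0.6582, -0.0645, 0.1189]
orientation: [180.0, -0.0, 12.9]
force: [3.7, -0.2, 5.0]
opening: 0.0189
gripper_force: 30.0
```

```bash
python3 r.py
```

```text
r 49.03 th 38.5 z 0.1189 f_rad 3.4 f_tan -1.37 fz 4.99 tilt [ 1.7998e+02 -4.0000e-02  1.2860e+01] op 0.018938429711210413 23.0
```

Request:
apply_moves(targets=[{"travel":[-1.4,1.7,0],"roll":0,"jaw":14},{"travel":[-1.4,1.6,0],"roll":0,"jaw":14}])

```text
clock: 23.2
tool_pos: [0.6563, -0.0684, 0.1189]
orientation: [180.0, -0.0, 12.9]
force: [4.9, -1.0, 4.6]
opening: 0.0188
gripper_force: 30.0
```

```bash
python3 r.py; python3 m.py top5
```

```text
r 49.17 th 43.6 z 0.1189 f_rad 4.72 f_tan -1.6 fz 4.64 tilt [ 1.7997e+02 -5.0000e-02  1.2870e+01] op 0.01884966750025069 23.2
130 133 136 139 142 145 148 151 154 157 160 163 166 169 172 175 178 181 184 187 190 193 196 199 202 205 208 211 214 217 220 223 226 229 232 235 238 241 244 247
-70 69 60 63 69 74 126 152 135 83 45 42 47 48 48 51 55 58 62 65 69 71 75 77 81 80 83 83 84 86 86 87 88 89 90 89 89 90 89 90 89
30 132 133 132 130 114 78 49 44 49 74 101 68 50 52 54 56 59 64 65 69 73 76 79 81 82 82 84 85 86 88 88 88 87 86 88 89 88 88 89 89
-30 151 151 152 151 137 127 136 96 46 43 48 60 68 53 51 52 54 57 62 68 72 75 77 78 80 81 84 83 82 85 86 86 86 86 88 89 88 89 89 90
-45 148 149 149 145 127 132 153 126 68 43 48 56 60 56 50 52 55 58 65 68 71 73 77 78 80 81 83 84 85 86 85 87 88 87 89 89 89 90 90 89
```

Request:
apply_moves(targets=[{"travel":[-1.3,1.8,0],"roll":0,"jaw":14},{"travel":[-1.5,1.6,0],"roll":0,"jaw":14}])

```text
clock: 23.45
tool_pos: [0.6541, -0.0721, 0.1188]
orientation: [180.0, -0.0, 12.9]
force: [3.9, -0.5, 6.0]
opening: 0.019
gripper_force: 30.0
```

```bash
python3 r.py
```

```text
r 49.42 th 48.6 z 0.1188 f_rad 3.49 f_tan -1.9 fz 6.0 tilt [ 1.7999e+02 -3.0000e-02  1.2860e+01] op 0.019015655929127937 23.45
```

Request:
apply_moves(targets=[{"travel":[-1.7,1.4,0],"roll":0,"jaw":14},{"travel":[-1.7,1.3,0],"roll":0,"jaw":14}])

```text
clock: 23.65
tool_pos: [0.6517, -0.0754, 0.1189]
orientation: [180.0, -0.1, 12.9]
force: [5.0, 0.3, 5.3]
opening: 0.0191
gripper_force: 30.0
```

```bash
python3 r.py
```

```text
r 49.49 th 53.4 z 0.1189 f_rad 3.66 f_tan -3.46 fz 5.26 tilt [ 1.7999e+02 -6.0000e-02  1.2870e+01] op 0.01910809285806811 23.65
```

Tangential force has risen to 3.5 N, which may be the first bite. One very small step to confirm.

Request:
apply_moves(targets=[{"travel":[-0.8,0.6,0],"roll":0,"jaw":14}])

```text
clock: 23.75
tool_pos: [0.651, -0.0762, 0.1189]
orientation: [180.0, -0.1, 12.9]
force: [4.6, 0.9, 5.9]
opening: 0.0192
gripper_force: 30.0
```

```bash
python3 r.py
```

```text
r 49.52 th 54.5 z 0.1189 f_rad 2.83 f_tan -3.76 fz 5.9 tilt [ 1.7999e+02 -7.0000e-02  1.2860e+01] op 0.019248577155974403 23.75
```

Request:
apply_moves(targets=[{"travel":[0,0,0],"roll":0,"jaw":14}])

```text
clock: 23.85
tool_pos: [0.651, -0.0762, 0.1189]
orientation: [180.0, -0.1, 12.9]
force: [5.9, -0.1, 4.4]
opening: 0.019
gripper_force: 30.0
```

```bash
python3 r.py
```

```text
r 49.53 th 54.5 z 0.1189 f_rad 4.46 f_tan -3.89 fz 4.39 tilt [ 1.7999e+02 -7.0000e-02  1.2860e+01] op 0.019019870826030343 23.85
```

Three readings agree at about 3.5 to 3.9 N against a baseline of about 1.9 N, i.e. roughly 20–25 N on the panel. It has bitten, so I'll release the knob and rise clear.

Request:
apply_moves(targets=[{"travel":[0.2,0.4,-0.4],"roll":0,"jaw":17},{"travel":[0,0,0],"roll":0,"jaw":36},{"travel":[0,0,0],"roll":0,"jaw":36},{"travel":[0,0,0],"roll":0,"jaw":36},{"travel":[0,0,-10],"roll":0,"jaw":36},{"travel":[0,0,-25],"roll":0,"jaw":36},{"travel":[0,0,-30],"roll":0,"jaw":36},{"travel":[-40,0,-10],"roll":0,"jaw":36},{"travel":[-45,0,-10],"roll":0,"jaw":36},{"travel":[-45,0,0],"roll":0,"jaw":36}])

```text
clock: 24.85
tool_pos: [0.5232, -0.1058, 0.2055]
orientation: [180.0, -0.1, 12.9]
force: [0.3, -1.2, 0.3]
opening: 0.036
gripper_force: 0.0
```

Request:
apply_moves(targets=[{"travel":[-45,10,0],"roll":0,"jaw":36},{"travel":[-10,45,0],"roll":0,"jaw":36},{"travel":[0,45,0],"roll":0,"jaw":36},{"travel":[0,45,0],"roll":0,"jaw":36},{"travel":[0,45,0],"roll":0,"jaw":36},{"travel":[0,0,0],"roll":0,"jaw":36}])

```text
clock: 25.45
tool_pos: [0.5127, -0.3071, 0.2036]
orientation: [180.0, 0.1, 12.6]
force: [0.1, 0.5, 0.2]
opening: 0.0361
gripper_force: 0.0
```

```bash
python3 - <<'E'
from h import *
o=ctrl.get_obs();print(o['tool_pos'],o['force'],o['clock'])
b=ctrl.snapshot('top')[:,:,::-1].copy();cv2.imwrite('pics/top9.png',b)
K,E=cam('top')
R=Ro.from_euler('z',12.9,degrees=True).as_matrix(); S=np.array([.6125,-.0445,0])
g=cv2.cvtColor(b,cv2.COLOR_BGR2GRAY).astype(np.float32)
ys=np.arange(136,252,2);print(*ys)
for x in(45,30,15,-15,-30,-45,-70):
    P=S+np.array([[x,y,0] for y in ys])/1e3@R.T; P[:,2]=.056
    q=w2px(K,E,P).astype(np.float32)
    print(x,*(cv2.remap(g,q[:,0],q[:,1],1).ravel()/10).astype(int))
# panel dark contour angle and crank check
m=((g<90)).astype(np.uint8); c0=w2px(K,E,np.r_[(S+R@[0,.190,0])[:2],.056])[0]
n,l,st,ce=cv2.connectedComponentsWithStats(m)
i=l[int(c0[1]),int(c0[0])]; print('comp',st[i],ce[i])
ct=max(cv2.findContours((l==i).astype(np.uint8),0,1)[0],key=cv2.contourArea)
bx=cv2.boxPoints(cv2.minAreaRect(ct)); w=px2w(K,E,bx,.056)
for a in range(4):
    d=w[(a+1)%4]-w[a];print(np.linalg.norm(d).round(4),(np.degrees(np.arctan2(d[1],d[0]))%90).round(1))
k=np.array([.6125,-.0445])+.05*np.array([np.cos(np.radians(12.9-54.5)),np.sin(np.radians(12.9-54.5))])
for z in(.158,.164):print('knob px pred',w2px(K,E,[*k,z]))
e=w2px(K,E,[*k,.158])[0].astype(int);mm=np.zeros_like(g,np.uint8);mm[e[1]-12:e[1]+13,e[0]-12:e[0]+13]=1
yy,xx=np.nonzero((g<60)&(mm>0));print('dark centroid',xx.mean(),yy.mean(),len(xx))
E
```

```text
[ 0.51274708 -0.3070872   0.20358236] [0.07362347 0.48331179 0.22428997] 25.45
136 138 140 142 144 146 148 150 152 154 156 158 160 162 164 166 168 170 172 174 176 178 180 182 184 186 188 190 192 194 196 198 200 202 204 206 208 210 212 214 216 218 220 222 224 226 228 230 232 234 236 238 240 242 244 246 248 250
45 21 21 21 20 18 17 18 20 21 21 21 21 20 17 12 11 10 8 7 7 7 8 8 7 7 7 8 8 8 7 7 7 8 8 8 7 7 7 8 8 7 7 7 8 8 8 9 11 12 13 14 15 16 18 18 18 18 18
30 21 21 21 20 19 18 20 20 20 19 18 19 19 17 12 10 10 8 7 7 8 7 7 7 7 7 7 7 7 7 7 7 7 7 7 7 7 7 7 7 7 7 7 7 7 9 11 14 16 18 18 18 18 19 21 21 21 21
15 20 20 19 18 17 17 20 21 21 21 21 21 20 16 12 9 9 8 8 8 8 8 7 7 7 8 8 8 8 8 7 7 7 7 7 7 7 7 7 7 7 7 7 7 7 8 11 14 16 18 19 17 17 17 20 21 21 21
-15 21 21 21 20 18 18 18 21 21 21 21 21 20 17 11 11 10 8 8 8 8 8 8 8 8 8 8 7 8 8 8 8 8 8 8 8 8 7 7 7 7 7 7 7 7 8 11 14 17 19 19 18 16 18 19 21 21 21
-30 21 21 21 20 19 18 19 21 20 19 17 19 19 18 13 11 11 9 8 8 8 8 8 8 8 8 8 8 8 8 8 8 8 7 8 8 8 8 8 8 8 7 7 7 7 8 11 14 17 18 19 19 18 18 20 21 21 21
-45 21 21 21 20 18 18 19 21 21 21 21 21 20 16 14 14 15 13 12 13 14 15 14 13 13 14 15 14 13 12 13 14 14 14 12 12 13 14 14 14 13 14 14 15 14 14 14 15 13 14 16 16 16 17 18 19 18 18
-70 10 11 11 9 9 15 19 21 19 15 12 12 15 15 13 8 9 11 12 11 11 10 10 11 11 10 10 10 11 12 11 10 10 11 12 12 12 12 11 11 12 12 11 10 11 12 11 9 13 16 18 18 18 19 20 18 13 10
comp [231 178  28  36 687] [244.63318777 195.50509461]
0.0583 12.8
0.0898 13.6
0.0576 12.8
0.0897 14.0
knob px pred [[327.29100977 155.34211939]]
knob px pred [[327.30870823 154.74664441]]
dark centroid nan nan 0<stdin>:23: RuntimeWarning: Mean of empty slice.
  ret = ret.dtype.type(ret / rcount)
```

The panel is square: its edges are at about 13° and it touches along its whole width. A check that the crank is where it was left:

```bash
python3 - <<'E'
from h import *
K,E=cam('top')
g=cv2.imread('pics/top9.png',0)
print((g[140:190:2,300:346:2]//10))
K,E=cam('scene');b=ctrl.snapshot('scene')[:,:,::-1].copy();cv2.imwrite('pics/sc9.png',b);g=cv2.cvtColor(b,cv2.COLOR_BGR2GRAY)
k=np.array([.6125,-.0445])+.05*np.array([np.cos(np.radians(-41.6)),np.sin(np.radians(-41.6))])
for p in([*k,.112],[*k,.158],[.6125,-.0445,.088],[.6125,-.0445,.126]):print(w2px(K,E,p).round(1))
print((g[160:226:2,320:370:2]//10))
E
```

```text
[[12 12 12 12 12 12 11  8 10 10 11 11 11 11 11 11 11 11 11 11 11 11 11]
 [12 12 12 12 12 12 10  9 10 10 10 11 10 10 10 11 11 11 10 11 10 10 10]
 [12 12 12 12 12 12 10  9  9 10 10 10 10 10 10 10 10  9  9  9  9  9  9]
 [12 12 12 12 12 12  9  9  9 10 10 10 10 10 10  9  9  9  9  9  9  9  9]
 [12 12 12 12 12 12  9  9  9  9  9  9  9  9  9  9  9  9  9  9  9  9  9]
 [12 12 12 12 12 12  8  9  9  9  9  9  9  8  8  9  9  9  9  9  9  9  9]
 [12 12 12 12 12 12  7  8  9  9  9  9  8  8  8  9  9  9  9  9  9  9  9]
 [12 12 12 12 12 12  8  8  9  9  9  8  7  8  8  8  9  9  9  9  9  9  9]
 [12 12 12 12 12 12  8  8  8  8  8  8  7  8  8  9  9  9  9  9  9  9  9]
 [12 12 12 12 12 12  7  7  8  8  8  7  7  8  8  8  9  9  9  9  9  9  9]
 [12 12 12 12 12 12  7  7  7  8  8  7  7  8  8  8  9  9  9  9  9  9  9]
 [12 12 12 12 12 12  7  7  7  7  7  6  7  8  8  8  9  9  9  9  9  9  9]
 [12 12 12 12 12 12  7  6  6  7  6  6  7  7  8  8  9  9  9  9  9  9  9]
 [12 12 11 11 10 11 12  9  6  6  6  6  7  8  8  8  9  9  9  9  9  9  9]
 [12 13 16 12 12 14 18 17 17 16 15  7  7  8  8  8  9  9  9  9  9  9  9]
 [18 11 15 13 16 19 
[... 2705 characters left out ...]
 7  5  6 15 16  2  2  2  2  8 15 20 19 19 20 20 20 20
  20]
 [ 7  7  6  5  8 15  8  5  6  9 16  2  2  2  2  8 14  9 20 20 20 20 20 19
  19]
 [ 7  6  3  8  9 21 10  5  6  5 17  2  2  2  3  8  8  5 20 20 20 20 20 20
  19]
 [ 2  3 13  8  7 20 14  5  6  6 10  2  2  2  2  8  6  3  7 11 19 20 20 20
  20]
 [ 3  6 10  7  8  6 19 20 12  7  6  2  2  2  3  7  4  4  7  7  7  7 11 19
  21]
 [ 6  5  6  7  7  8  7  8 12  8  7  5  3  8 13  5  3  4  4  3  4  8  7  7
   7]
 [ 6  3  3  4  5  6  7  6  7  4  3  6 14 13 13  3  4  4  3  3  3  3  3  4
   7]
 [ 6  3  3  3  3  3  4  5  6  5  4  5  6  6  5  3  3  3  3  3  3  3  3  3
   3]
 [ 6  3  3  3  3  3  3  3  3  4  3  3  3  5  4  3  3  3  3  3  3  3  3  3
   3]]
```

The scene view shows the dark knob at u≈345, v≈200–216, which matches the seated prediction in height (201–216). The top view shows the hub in place. Handing in.

```bash
python3 -c "
from plant import ctrl
print(ctrl.close_job())"
```

```text
the job is handed in; nothing more can be done
None
```

The job is handed in after about 25 s of robot time: the crank is seated on the shaft and was wound about 3.15 turns clockwise until it bit (roughly 20–25 N on the panel, estimated from the knob force). The last top view shows the panel square against the stop to within about 1°, and the gripper was released and moved clear; `close_job` returned no verdict.

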